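Tip the diffuser disc out of its pocket and rack it

ROBOT

A 6-joint arm with a two-finger parallel gripper is mounted at the origin on the work surface. World frame = base frame: x ahead of the robot, y to its left, z up, the work surface at z = 0. Lengths are in m, angles in rad, forces in N, time in s.
With the tool pointing down it reaches from about 0.35 to 0.975 m from the base axis. Payload 17.4 kg.
Tool frame: the origin (TCP) lies on the centre line of the jaws, within the pads' length; the fingertips stand 14 mm ahead of it and the grasp point (between the pads) lies 5 mm behind it; z points along the fingers, x is the direction in which the jaws open and shut, and the axes are right-handed (so a half turn about z gives the same grasp; the last joint's range is limited). The gripper opens to 85 mm and grips with 20 to 120 N. Pads are 22 mm wide; open, the fingers measure 114 mm over their backs; the gripper's body (76 mm by 85 mm) begins 54 mm behind the grasp point. The pads swing forward as they close: fully open they stand 13 mm farther back than shut.
Start: joints at [-1.14, 0.116, 1.442, -0, 1.584, -0.038], TCP at [0.305, -0.602, 0.245] pointing down, gripper open.
Joint ranges: [-2.83, 2.83], [-0.83, 2.19], [0.07, 2.5], [-1.14, 4.28], [0.01, 3], [-2.97, 2.97]. Speed limits (rad/s): [1.89, 1.89, 2.22, 3.14, 3.14, 3.14].

INTERFACE

Orientations are given as a unit quaternion [x, y, z, w].
In Python, from plant import arm gives the robot as it stands. The module is installed in compiled form; this text tells all that it offers.
- The arm moves only by the tool jog_arm, never from a script. Its argument "plan" is a list that holds one entry, the list of rows, each a list of 5 numbers: the closure in counts, from 0 (fully open) to 255 (shut), then the shift along the tool's x, y, z in mm, then the turn about the tool's z in rad. In form: [[[jaw, x, y, z, spin], ...]]. A call has exactly 8 rows; each row shifts and turns the pose as measured when the row begins, along the tool's axes as they then stand; what a row does not reach is not made up. A row lasts 1/12 s, in which the tool goes at most 41.7 mm and 7.16 degrees, less where a joint would pass 70% of its speed; a pose out of reach is approached as far as the arm can. A call is refused whole if a number of a shift passes 41.7 or a number of a turn 0.125, either way. A call with a gripper value outside its range is refused whole. The fingers move at their own pace and stop on an object; "newtons" is the grip in N (left out, the last holds). Time passes only in rows, so rows that do not move let the fingers close, or fill a call up. It gives the time, the measured TCP pose, the force and the opening at its end, in the units of the state.
- arm.sense(): the state, without advancing time (a new reading comes with each control period).
- arm.snapshot(name): name is "scene" or "top" or "wrist"; returns a dict with "frame" (420x560x3 uint8, red, green, blue), "intrinsics" (3x3 intrinsics, pixels), "dist_coeffs" ([k1, k2, p1, p2, k3] as OpenCV has them; the pictures are not rectified), "R" (3x3) and "t" (3): a world point X has camera coordinates R X + t. Camera axes: x right, y down, z forward; pixel columns grow to the right and rows downward; lengths in m; the calibration is good to about 2 mm. A picture is of the moment at which its call begins. There is no depth.
- arm.close_job(): hands the job in, once; it reports no verdict.
Trained networks look in the newest picture that a camera, given by its name, has taken for a name from the list of things; names that differ only in an ending like _2 or _b are one class to them, and where a whole thing is asked for, a point or a joint stands for the part that bears it (a point fixed in the world has none). Each returns a list of dicts, best first, with "score" (0 to 1); they miss things now and then, are a little off and sometimes report something else, mostly with a low value. They report only what shows in the picture. A call takes as long as a camera call. They do not tell look-alikes from the thing itself.
- arm.spot_in(camera, thing): "centre" ([x, y, z] in m, in world coordinates, good to about 4 mm: the middle of the surface that is visible of it).
- arm.regions_of(camera, thing): "mask" (420x560 bool, what is visible of it).
- arm.spot_point(camera, thing): "centre" ([x, y, z] in m, in world coordinates, good to about 4 mm: a listed point, or the origin of a listed thing).
The state is a dict: "t": time; "joint_pos": joint angles; "qvel": joint speeds; "joint_efforts": joint torques, N m; "eef_pos": TCP position; "ee_rot": TCP orientation; "ft_force": force on the tool from outside, world axes, zero at the start; "wrist_torque": the same for the moment, N m; "opening": opening from 0.0 (shut) to 1.0 (fully open).
Only numpy, scipy, OpenCV 4.12 (cv2) and the standard library are available. Lean on these libraries where they do the work, as an engineer would, in place of code of your own. Each camera call takes 0.05 s, during which the arm holds its last target.

TASK

In the grey two-pocket tray lie a closed white-centred diffuser disc and an open metal ring. Press the disc down at its edge over the deep trough so that it tips and its other edge stands up out of the pocket, then grip that raised edge and stand the disc on edge in the one empty slot of the white rack. Leave the open ring lying in its pocket.

Things in the scene. Friction and masses are not known exactly. Their poses are not given: they have to be found in the camera images.
- disc: Part to move: disc 70 mm across, 8 mm thick, aluminium rim, closed white centre. Origin: its centre, z its axis. Starts flat in a tray pocket, top 2 mm proud. Pressed at tray x = -20 to -30 down to ledge height or up to 10 mm below it tips, drops into the slippery trough and stays leaning at about 65 deg, its back edge 22 mm above the tray's top at tray x = 0 to +8.
- ring: Part to leave alone: aluminium spacer ring 70 mm across and 8 mm thick like the disc, but open in the middle (40 mm bore). It lies flat in the tray's other pocket. Origin at the centre of its underside, z along its axis.
- tray: Fixed grey tray 111 (x) by 190 (y) mm, top 52 mm above the bench, origin on the bench, z up, x roughly away from the robot. Pockets 74 wide, centred at x = 0, y = -48 and +48. Part lies on a ledge 46 above the bench, x = -3 to +37. Trough in front: floor 4 above the bench for x = -3 to -27, then rising to ledge height at x = -58. Once tipped the disc is free to swing upright at x = -8 or less.
- slot (a point): Floor centre of the empty slot of the fixed white rack: its front slot (nearest the robot), 22 mm wide (x), 90 mm long (y), floor 6 mm and wall tops 40 mm above the bench. z up, x roughly away from the robot. Two discs stand fixed in the rack's other slots, 50 and 100 mm farther along x, tops 76 mm above the bench. A disc let go in the slot may lean about 20 deg.
Things that resemble listed ones, but are neither listed nor needed, are in the scene too. What is shaped like the disc but brown is not meant. Leave any orange look-alike of the tray alone.

How it is judged:
On the way:
1. the disc is tipped up in its pocket, at least 35 degrees from flat (angle between disc's own z axis and vertical between 0.6 and 2.44 rad and horizontal distance between disc and tray below 0.09 m and height (world z) of disc below 0.06 m), for 0.2 s.
At the end, for the whole second after the job is handed in: The disc stands on edge in the rack's empty slot, its centre within 20 mm of the slot's middle along and across and 20 to 42 mm above the slot's floor, within 35 degrees of upright, released and at rest; the open ring lies flat in its pocket, within 20 mm of where it was (x of disc in the frame of slot between -0.02 and 0.02 m and y of disc in the frame of slot between -0.02 and 0.02 m and z of disc in the frame of slot between 0.02 and 0.042 m and angle between disc's own z axis and vertical between 0.96 and 2.18 rad and linear speed of disc below 0.03 m/s and distance of ring from where it was at the start of the episode below 0.02 m and angle between ring's own z axis and vertical below 0.2 rad); the robot touches nothing.
It fails at once if the open ring is taken out of its pocket or tipped up (distance of ring from where it was at the start of the episode above 0.03 m or angle between ring's own z axis and vertical above 0.6 rad).
It also fails if it takes over 43 s, if anything falls off the work surface, if the arm or the gripper's body presses on something with over 40 N, if the wrist force passes 120 N, or if a joint passes its speed limit or range.

## Working session

There is one attempt and no reset: what is moved stays moved. The work goes in short steps, Python scripts to look and compute and a tool call to move; the robot and the scene stay as the last step left them, time stands still between calls to the robot, and variables do not carry over. Pictures are saved under pics/ and viewed, and the job is handed in when it is done.

Besides the shell and the picture viewer there is one more tool, called after ">>>" as a command line: name --argument value ..., lists and objects as JSON in quotes. jog_arm: Moves the arm, as the interface text tells. Its arguments: {"type":"object","properties":{"plan":{"type":"array","items":{"type":"array","items":{"type":"array","items":{"type":"number"}}}},"newtons":{"type":"number"}},"required":["plan"]}

```bash
mkdir -p pics; cat > h.py <<'E'
from plant import arm
import numpy as np, cv2
from scipy.spatial.transform import Rotation as Ro
def snap(c,n=None,crop=None,s=1):
    d=arm.snapshot(c)
    if n:
        f=cv2.cvtColor(d['frame'],cv2.COLOR_RGB2BGR)
        if crop: f=f[crop[1]:crop[3],crop[0]:crop[2]]
        f=cv2.resize(f,None,fx=s,fy=s,interpolation=cv2.INTER_CUBIC)
        cv2.imwrite('pics/'+n,f)
    return d
def proj(d,P):
    P=np.atleast_2d(np.array(P,float))
    r,_=cv2.Rodrigues(np.array(d['R']))
    return cv2.projectPoints(P,r,np.array(d['t'],float),np.array(d['intrinsics'],float),np.array(d['dist_coeffs'],float))[0][:,0]
def unproj(d,uv,z):
    uv=np.atleast_2d(np.array(uv,float))
    n=cv2.undistortPoints(uv[:,None],np.array(d['intrinsics'],float),np.array(d['dist_coeffs'],float))[:,0]
    R=np.array(d['R']);t=np.array(d['t']);C=-R.T@t
    w=np.c_[n,np.ones(len(n))]@R
    return C+w*((z-C[2])/w[:,2])[:,None]
E
python3 - <<'E'
from h import *
for c in ['scene','top']:
    d=snap(c,c+'0.png',s=1.4)
    for th in ['disc','ring','tray']:
        print(c,th,[(round(r['score'],2),np.round(r['centre'],3),np.round(proj(d,r['centre'])[0])) for r in arm.spot_in(c,th)], 'pt',[(round(r['score'],2),np.round(r['centre'],3)) for r in arm.spot_point(c,th)])
    print(c,[(round(r['score'],2),np.round(r['centre'],3),np.round(proj(d,r['centre'])[0])) for r in arm.spot_point(c,'slot')])
s=arm.sense();print(s['t'],s['eef_pos'],s['ee_rot'],s['ft_force'])
E
```

```text
scene disc [(0.89, array([0.559, 0.243, 0.055]), array([351., 252.])), (0.72, array([0.574, 0.381, 0.004]), array([431., 295.])), (0.57, array([0.388, 0.23 , 0.008]), array([353., 217.]))] pt [(0.75, array([0.554, 0.244, 0.048])), (0.59, array([0.382, 0.228, 0.004]))]
scene ring [(0.89, array([0.582, 0.156, 0.055]), array([298., 252.]))] pt [(0.95, array([0.576, 0.157, 0.046]))]
scene tray [(0.98, array([0.591, 0.196, 0.043]), array([320., 264.])), (0.9, array([0.397, 0.414, 0.042]), array([451., 219.]))] pt [(0.93, array([ 0.365,  0.408, -0.   ])), (0.76, array([ 0.564,  0.2  , -0.003]))]
scene [(0.57, array([ 0.547, -0.172,  0.003]), array([142., 234.]))]
top disc [(0.93, array([0.381, 0.228, 0.009]), array([229., 259.])), (0.57, array([0.571, 0.378, 0.009]), array([166., 181.]))] pt [(0.97, array([0.382, 0.227, 0.003])), (0.87, array([0.546, 0.24 , 0.048])), (0.71, array([0.571, 0.379, 0.002]))]
top ring [(0.56, array([0.575, 0.151, 0.048]), array([259., 175.]))] pt [(0.59, array([0.576, 0.153, 0.043]))]
top tray [(0.96, array([0.351, 0.397, 0.045]), array([154., 274.])), (0.95, array([0.54 , 0.185, 0.052]), array([244., 190.]))] pt [(0.95, array([0.563, 0.195, 0.001])), (0.71, array([ 0.364,  0.404, -0.001]))]
top []
0.8 [ 0.30495135 -0.60220788  0.24535025] [ 8.51996911e-01 -5.23546809e-01  3.62076272e-05  3.21592592e-05] [ 0.55287855  0.38927582 -0.76168626]
```

View pics/scene0.png

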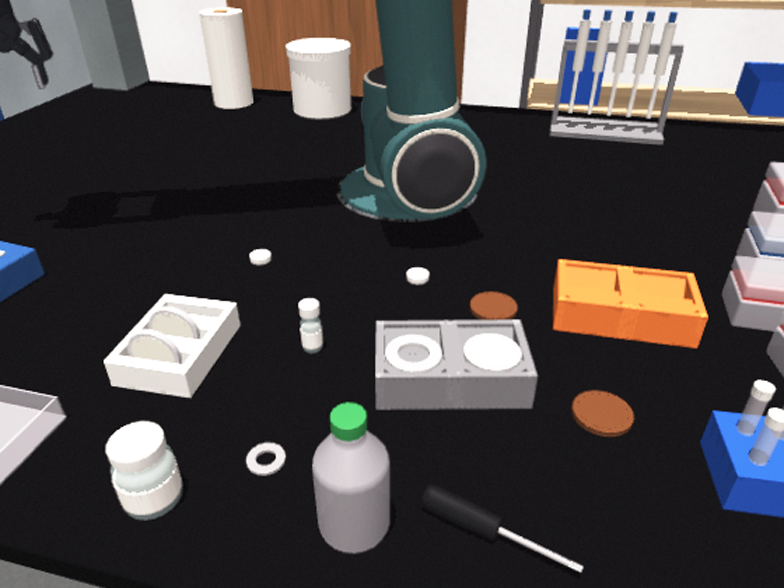

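View pics/top0.png

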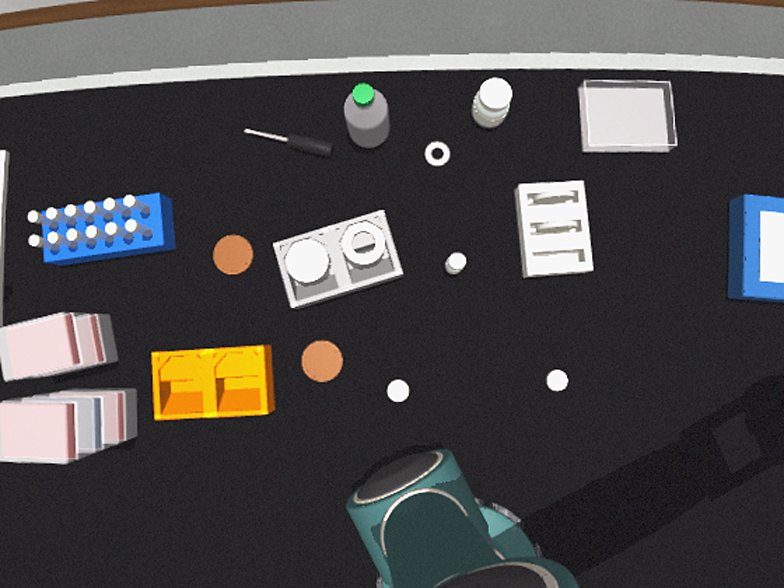

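Candidates in the top picture (560-px coordinates) are:
- the white disc in the grey tray at (220,187)
- brown discs at (166,182) and (230,258)
- the open ring at (259,174)
- the orange tray at (152,274)

I choose the white disc in the grey tray and will check it in a close crop.

```bash
python3 - <<'E'
from h import *
d=snap('top','top1.png',crop=(180,120,440,230),s=3)
m=arm.regions_of('top','tray')
for r in m: 
    M=r['mask'].astype(np.uint8); print(r['score'],M.sum(),cv2.minAreaRect(cv2.findNonZero(M)))
E
```

```text
0.98 2922 ((240.7928466796875, 185.443603515625), (50.58546447753906, 82.79417419433594), 72.75853729248047)
0.74 4277 ((151.3433074951172, 273.2881164550781), (50.890708923339844, 87.53007507324219), 87.20729064941406)
```

View pics/top1.png

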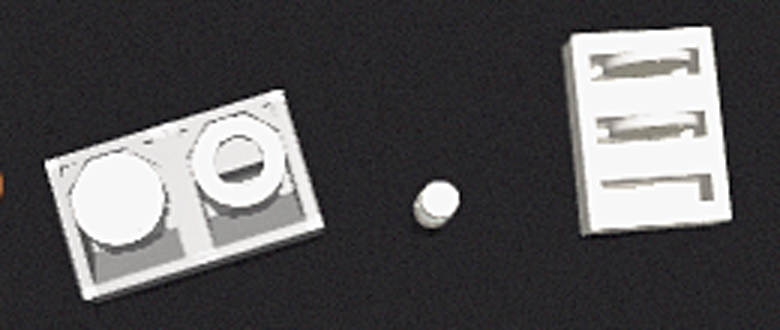

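```bash
python3 - <<'E'
from h import *
from scipy.optimize import least_squares
d=snap('top')
c=np.array([[45,160],[283,90],[325,226]])/3+[180,120]
P=unproj(d,c,.052);print(np.round(P,4), np.linalg.norm(P[0]-P[1]),np.linalg.norm(P[1]-P[2]))
x=P[1]-P[2];print('yaw from x',np.arctan2(x[1],x[0])); y=P[0]-P[1];print('yaw from y',np.arctan2(y[1],y[0])-np.pi/2)
print('ctr',(P[0]+P[2])/2)
# disc edge circle (crop)
cc=np.array([[118,200],[238,162]])/3+[180,120];print('disc,ring',unproj(d,cc,.054))
r=np.array([[571,36],[711,28],[731,217],[586,234]])/3+[180,120]
R=unproj(d,r,.04);print('rack',np.round(R,4))
e=np.array([[601,181],[713,174],[713,198],[603,205]])/3+[180,120]
S=unproj(d,e,.04);print('slot rim',np.round(S,4),S.mean(0))
cam=-np.array(d['R']).T@d['t'];print(cam)
snap('top','top2.png',crop=(360,120,440,210),s=8)
snap('scene','sc2.png',crop=(70,200,180,290),s=7)
E
```

```text
[[0.5817 0.2973 0.052 ]
 [0.6303 0.1131 0.052 ]
 [0.5246 0.0838 0.052 ]] 0.19054362434693742 0.109678596438929
yaw from x 0.2703708582957119
yaw from y 0.2578362048909204
ctr [0.55312166 0.19055125 0.052     ]
disc,ring [[0.54874526 0.24085052 0.054     ]
 [0.57516782 0.14863721 0.054     ]]
rack [[ 0.6703 -0.1131  0.04  ]
 [ 0.675  -0.2254  0.04  ]
 [ 0.5246 -0.2326  0.04  ]
 [ 0.5142 -0.1176  0.04  ]]
slot rim [[ 0.5551 -0.1312  0.04  ]
 [ 0.5586 -0.22    0.04  ]
 [ 0.5398 -0.219   0.04  ]
 [ 0.5364 -0.1319  0.04  ]] [ 0.54747068 -0.17552545  0.04      ]
[0.43285979 0.08622068 0.94740944]
```

View pics/top2.png

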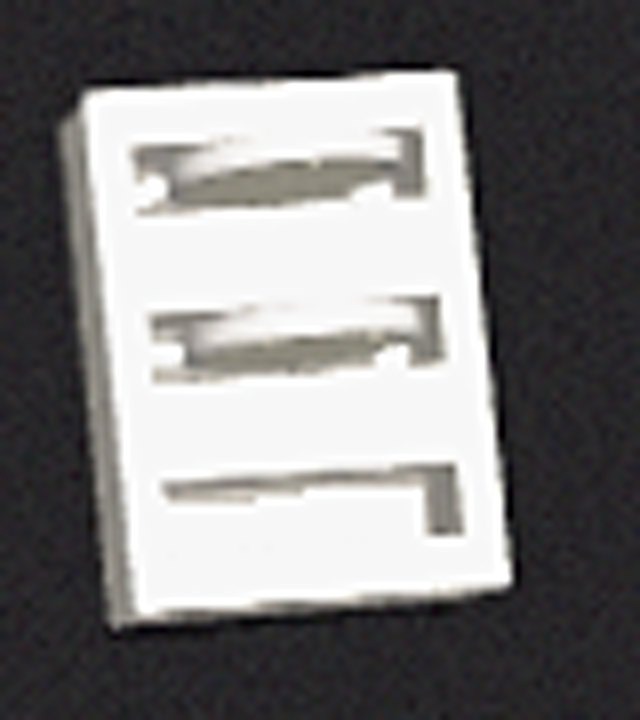

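View pics/sc2.png

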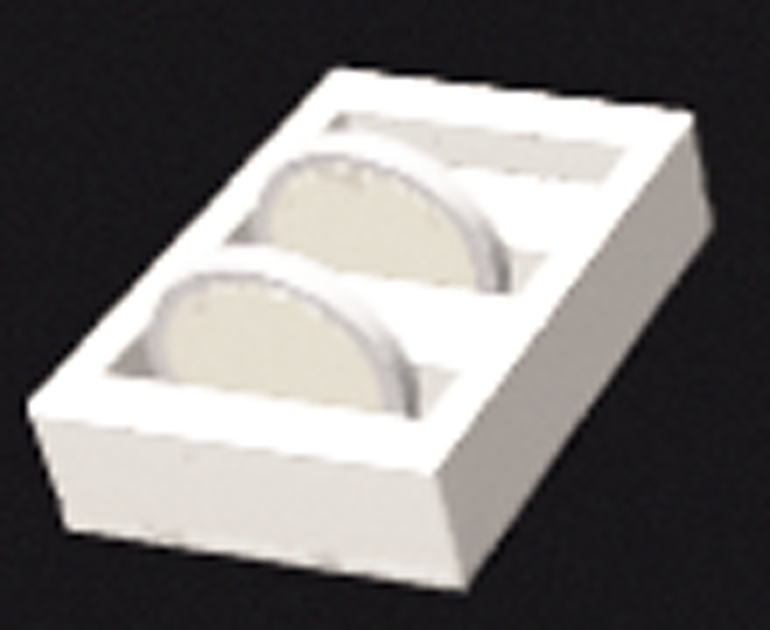

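The crop confirms the choice. The closed white disc lies in the left (+y) pocket of the grey tray at crop pixel (118,200). The open ring is in the right pocket, and the rack's empty slot is at crop pixel (657,190). Next I'll write a planning helper and refine the slot position.

```bash
cat >> h.py <<'E'
def wrap(a): return (a+np.pi)%(2*np.pi)-np.pi
def cur():
    s=arm.sense(); R=Ro.from_quat(s['ee_rot']).as_matrix()
    return s,np.array(s['eef_pos']),R,np.arctan2(R[1,0],R[0,0])
TO=np.array([.562,.194]);TY=.262
def tray(x,y,z):
    c,s=np.cos(TY),np.sin(TY)
    return np.array([TO[0]+c*x-s*y,TO[1]+s*x+c*y,z])
def plan(p,yaw,n,jaw):
    s,p0,R,y0=cur(); p=np.array(p)
    dy=wrap(yaw-y0); 
    print('t',round(s['t'],2),'pos',np.round(p0,4),'yaw',round(y0,3),'d',np.round((p-p0)*1e3,1),'dyaw',round(dy,3),'F',np.round(s['ft_force'],1),'op',round(s['opening'],3))
    y=y0
    for i in range(n):
        dp=(p-p0)/n; st=np.clip(wrap(yaw-y),-.12,.12) 
        x=np.array([np.cos(y),np.sin(y),0]);yy=np.array([np.sin(y),-np.cos(y),0])
        print([jaw]+[round(float(v)*1e3) for v in (dp@x,dp@yy,-dp[2])]+[round(-float(st),3)])
        y+=st
E
python3 - <<'E'
from h import *
d=snap('top'); e=snap('scene')
def tri(a,b):
    # triangulate
    from scipy.optimize import least_squares
    return least_squares(lambda X:np.r_[proj(d,X)[0]-a,proj(e,X)[0]-b],[.55,-.17,.04]).x
T=lambda u,v:np.array([u,v])/8+[360,120]
S=lambda u,v:np.array([u,v])/7+[70,200]
print('rack far(+x) -y corner',tri(T(458,72),S(30,400)))
print('+x +y',tri(T(85,93),S(435,470)))
print('-x -y',tri(T(513,585),S(335,68)))
print('-x +y',tri(T(138,608),S(690,112)))
P=unproj(d,[T(163,485),T(455,465),T(465,533),T(458,72),T(85,93),T(513,585),T(138,608)],.04);print(np.round(P,4))
Q=unproj(e,[S(345,113),S(632,148),S(605,182),S(30,400),S(435,470),S(335,68),S(690,112)],.04);print(np.round(Q,4))
print(arm.spot_point('top','slot'),arm.spot_point('scene','slot'))
for r in arm.spot_point('top','tray'): print(r)
plan(tray(-.025,.048,.16),TY-np.pi/2,20,255)
E
```

```text
rack far(+x) -y corner [ 0.67538486 -0.22512706  0.03782268]
+x +y [ 0.6718365  -0.11401244  0.0362044 ]
-x -y [ 0.52266197 -0.23413839  0.0363518 ]
-x +y [ 0.51880381 -0.12244748  0.03771486]
[[ 0.5544 -0.1312  0.04  ]
 [ 0.5583 -0.2181  0.04  ]
 [ 0.5383 -0.22    0.04  ]
 [ 0.6758 -0.2261  0.04  ]
 [ 0.6712 -0.1139  0.04  ]
 [ 0.5227 -0.2336  0.04  ]
 [ 0.5187 -0.1223  0.04  ]]
[[ 0.5468 -0.2145  0.04  ]
 [ 0.5417 -0.1279  0.04  ]
 [ 0.5582 -0.1275  0.04  ]
 [ 0.6775 -0.2218  0.04  ]
 [ 0.6755 -0.1106  0.04  ]
 [ 0.5273 -0.2298  0.04  ]
 [ 0.5217 -0.1203  0.04  ]]
[{'centre': [0.5469, -0.1708, 0.0074], 'score': 0.71}] [{'centre': [0.5467, -0.1727, 0.0038], 'score': 0.89}]
{'centre': [0.3645, 0.4031, -0.0012], 'score': 0.9}
{'centre': [0.5624, 0.1944, -0.0009], 'score': 0.67}
t 1.3 pos [ 0.305  -0.6022  0.2453] yaw -1.102 d [220.5 836.1 -85.3] dyaw -0.207 F [ 0.5 -0.2 -0.2] op 1.003
[255, -32, -29, 4, 0.12]
[255, -36, -25, 4, 0.087]
[255, -38, -21, 4, -0.0]
[255, -38, -21, 4, -0.0]
[255, -38, -21, 4, -0.0]
[255, -38, -21, 4, -0.0]
[255, -38, -21, 4, -0.0]
[255, -38, -21, 4, -0.0]
[255, -38, -21, 4, -0.0]
[255, -38, -21, 4, -0.0]
[255, -38, -21, 4, -0.0]
[255, -38, -21, 4, -0.0]
[255, -38, -21, 4, -0.0]
[255, -38, -21, 4, -0.0]
[255, -38, -21, 4, -0.0]
[255, -38, -21, 4, -0.0]
[255, -38, -21, 4, -0.0]
[255, -38, -21, 4, -0.0]
[255, -38, -21, 4, -0.0]
[255, -38, -21, 4, -0.0]
```

>>> jog_arm --plan '[[[255, -32, -26, 4, 0.12], [255, -34, -24, 4, 0.087], [255, -35, -20, 4, 0], [255, -35, -20, 4, 0], [255, -35, -20, 4, 0], [255, -35, -20, 4, 0], [255, -35, -20, 4, 0], [255, -35, -20, 4, 0]]]'

```text
t: 1.97
eef_pos: [0.3867, -0.2838, 0.2097]
ee_rot: [0.788, -0.616, -0.0, -0.0]
ft_force: [1.3, 0.1, 1.0]
opening: 0.001
```

>>> jog_arm --plan '[[[255, -35, -20, 4, 0], [255, -35, -20, 4, 0], [255, -35, -20, 4, 0], [255, -35, -20, 4, 0], [255, -35, -20, 4, 0], [255, -35, -20, 4, 0], [255, -35, -20, 4, 0], [255, -35, -20, 4, 0]]]'

```text
t: 2.63
eef_pos: [0.4729, 0.0371, 0.1795]
ee_rot: [0.787, -0.616, 0.003, -0.002]
ft_force: [1.1, -1.1, 0.2]
opening: -0.005
```

```bash
python3 - <<'E'
from h import *
plan(tray(-.025,.048,.16),TY-np.pi/2,8,255)
E
```

```text
t 2.63 pos [0.4729 0.0371 0.1795] yaw -1.328 d [ 52.5 196.8 -19.5] dyaw 0.019 F [ 1.1 -1.1  0.2] op -0.005
[255, -22, -12, 2, -0.019]
[255, -22, -13, 2, -0.0]
[255, -22, -13, 2, -0.0]
[255, -22, -13, 2, -0.0]
[255, -22, -13, 2, -0.0]
[255, -22, -13, 2, -0.0]
[255, -22, -13, 2, -0.0]
[255, -22, -13, 2, -0.0]
```

>>> jog_arm --plan '[[[255, -25, -14, 0, -0.019], [255, -25, -14, 0, 0], [255, -25, -14, 0, 0], [255, -25, -14, 0, 0], [255, -25, -14, 0, 0], [255, -25, -14, 0, 0], [255, -24, -14, 0, 0], [255, 0, 0, 0, 0]]]'

```text
t: 3.3
eef_pos: [0.523, 0.2483, 0.1795]
ee_rot: [0.796, -0.606, 0.004, -0.003]
ft_force: [0.3, 0.0, -0.5]
opening: 0.003
```

```bash
python3 - <<'E'
from h import *
d=snap('wrist','w1.png',s=1.4)
plan(tray(-.025,.048,.08),TY-np.pi/2,8,255)
print(np.round(proj(d,[tray(0,.048,.054),tray(-.035,.048,.054),tray(.046,-.095,.052),tray(.046,.095,.052),tray(-.065,.095,.052),tray(-.065,-.095,.052)])*1.4))
for th in ['disc','tray','ring']: print(th,[(r['score'],r['centre']) for r in arm.spot_point('wrist',th)])
E
```

```text
t 3.35 pos [0.5226 0.2468 0.1794] yaw -1.301 d [  2.8 -12.9 -99.4] dyaw -0.008 F [-0.3  0.1 -0.1] op -0.001
[255, 2, 0, 12, 0.008]
[255, 2, 0, 12, -0.0]
[255, 2, 0, 12, -0.0]
[255, 2, 0, 12, -0.0]
[255, 2, 0, 12, -0.0]
[255, 2, 0, 12, -0.0]
[255, 2, 0, 12, -0.0]
[255, 2, 0, 12, -0.0]
[[417. 256.]
 [416. 309.]
 [659. 181.]
 [340. 179.]
 [345. 349.]
 [626. 351.]]
disc [(0.74, [0.5522, 0.2444, 0.0463]), (0.61, [0.5727, 0.3818, 0.0008])]
tray [(0.85, [0.3668, 0.4102, -0.0048]), (0.69, [0.566, 0.1946, -0.0018])]
ring []
```

View pics/w1.png

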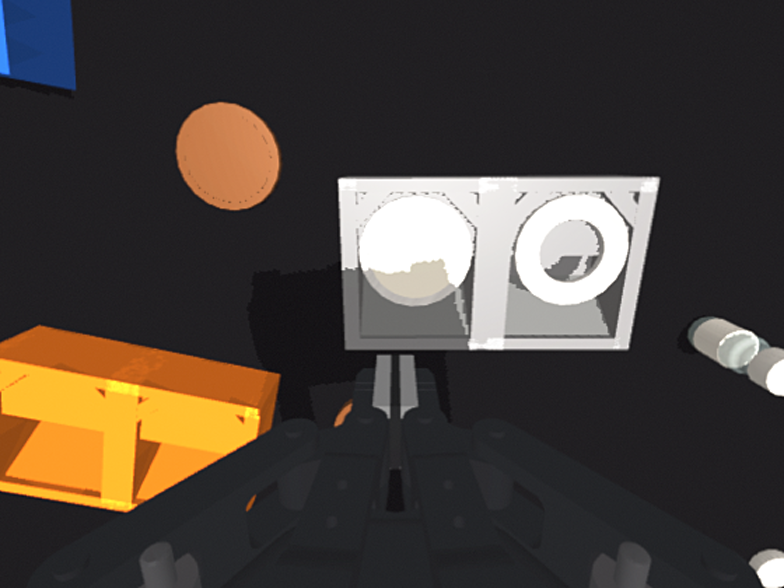

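The wrist picture shows the tray's corners where my pose predicts them, about (340,179), (659,181), (626,351) and (345,349). The white disc is centred near (416,250) and the ring near (572,250). I'll press now.

>>> jog_arm --plan '[[[255, 4, 1, 14, 0.008], [255, 4, 1, 14, 0], [255, 4, 1, 14, 0], [255, 2, 0, 14, 0], [255, 0, 0, 14, 0], [255, 0, 0, 14, 0], [255, 0, 0, 12, 0], [255, 0, 0, 0, 0]]]'

```text
t: 4.17
eef_pos: [0.5223, 0.2196, 0.073]
ee_rot: [0.79, -0.614, 0.004, -0.002]
ft_force: [0.1, 0.1, 0.0]
opening: 0.0
```

```bash
python3 - <<'E'
from h import *
plan(tray(-.025,.048,.053),TY-np.pi/2,6,255)
E
```

```text
t 4.17 pos [0.5223 0.2196 0.073 ] yaw -1.321 d [  3.1  14.3 -20. ] dyaw 0.013 F [0.1 0.1 0. ] op 0.0
[255, -2, -1, 3, -0.013]
[255, -2, -1, 3, -0.0]
[255, -2, -1, 3, -0.0]
[255, -2, -1, 3, -0.0]
[255, -2, -1, 3, -0.0]
[255, -2, -1, 3, -0.0]
```

>>> jog_arm --plan '[[[255, -5, 0, 0, -0.01], [255, -4, 0, 0, 0], [255, -2, 0, 0, 0], [255, 0, 0, 0, 0], [255, 0, 0, 0, 0], [255, 0, 0, 0, 0], [255, 0, 0, 0, 0], [255, 0, 0, 0, 0]]]'

```text
t: 4.83
eef_pos: [0.52, 0.231, 0.0752]
ee_rot: [0.793, -0.609, 0.005, -0.003]
ft_force: [-0.6, 0.5, 0.6]
opening: -0.002
```

```bash
python3 - <<'E'
from h import *
plan(tray(-.025,.048,.053),TY-np.pi/2,6,255)
E
```

```text
t 4.83 pos [0.52   0.231  0.0752] yaw -1.311 d [  5.4   2.9 -22.2] dyaw 0.002 F [-0.6  0.5  0.6] op -0.002
[255, 0, -1, 4, -0.002]
[255, 0, -1, 4, -0.0]
[255, 0, -1, 4, -0.0]
[255, 0, -1, 4, -0.0]
[255, 0, -1, 4, -0.0]
[255, 0, -1, 4, -0.0]
```

>>> jog_arm --plan '[[[255, 0, -3, 0, 0], [255, 0, -2, 0, 0], [255, 0, -1, 3, 0], [255, 0, 0, 4, 0], [255, 0, 0, 4, 0], [255, 0, 0, 4, 0], [255, 0, 0, 3, 0], [255, 0, 0, 1, 0]]]'

```text
t: 5.5
eef_pos: [0.5268, 0.2325, 0.0542]
ee_rot: [0.793, -0.61, 0.005, -0.003]
ft_force: [0.2, -0.2, -1.0]
opening: 0.002
```

```bash
python3 - <<'E'
from h import *
plan(tray(-.025,.048,.053),TY-np.pi/2,6,255)
snap('scene','s3.png',crop=(230,170,430,310),s=4)
E
```

```text
t 5.5 pos [0.5268 0.2325 0.0542] yaw -1.311 d [-1.4  1.4 -1.2] dyaw 0.002 F [ 0.2 -0.2 -1. ] op 0.002
[255, 0, 0, 0, -0.002]
[255, 0, 0, 0, -0.0]
[255, 0, 0, 0, -0.0]
[255, 0, 0, 0, -0.0]
[255, 0, 0, 0, -0.0]
[255, 0, 0, 0, -0.0]
```

View pics/s3.png

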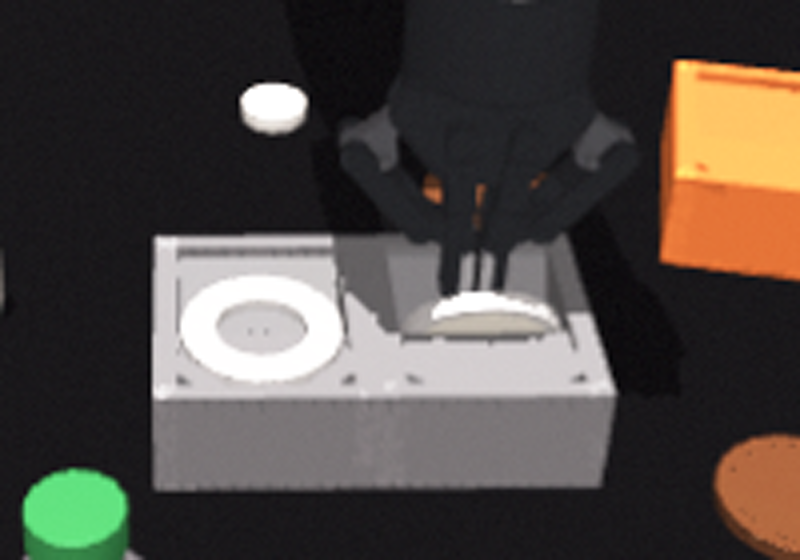

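The scene picture shows the disc tipped, with its raised edge at crop pixel (495,315) above the ledge and the ring untouched at (262,328). Now I'll rise, turn a quarter and open.

>>> jog_arm --plan '[[[255, 0, 0, -8, 0], [255, 0, 0, -14, 0], [255, 0, 0, -14, 0], [255, 0, 0, -14, 0], [180, 0, 0, -14, -0.12], [120, 0, 0, -8, -0.12], [60, 0, 0, 0, -0.12], [60, 0, 0, 0, -0.12]]]'

```text
t: 6.22
eef_pos: [0.5265, 0.2329, 0.1398]
ee_rot: [0.918, -0.397, 0.007, -0.004]
ft_force: [0.2, 0.9, 0.4]
opening: 0.561
```

>>> jog_arm --plan '[[[60, 0, 0, 0, -0.12], [60, 0, 0, 0, -0.12], [60, 0, 0, 0, -0.12], [60, 0, 0, 0, -0.12], [60, 0, 0, 0, -0.12], [60, 0, 0, 0, -0.1], [60, 0, 0, 0, -0.05], [60, 0, 0, 0, 0]]]'

```text
t: 6.88
eef_pos: [0.5281, 0.2337, 0.1561]
ee_rot: [1.0, -0.013, 0.015, -0.003]
ft_force: [0.3, 0.2, 0.6]
opening: 0.764
```

```bash
python3 - <<'E'
from h import *
plan(tray(-.010,.048,.100),TY,6,60)
d=snap('wrist','w4.png',s=1.4)
print(proj(d,[tray(x,.048,.074) for x in (-.01,0,.008)])*1.4, proj(d,[tray(-.003,.048,.046)])*1.4)
snap('scene','s4.png',crop=(230,170,430,310),s=4)
for c in ['wrist','scene']: print([(r['score'],r['centre']) for r in arm.spot_point(c,'disc')])
E
```

```text
t 6.88 pos [0.5281 0.2337 0.1561] yaw -0.027 d [ 11.8   4.1 -56.1] dyaw 0.289 F [0.3 0.2 0.6] op 0.764
[60, 2, -1, 9, -0.12]
[60, 2, 0, 9, -0.12]
[60, 2, 0, 9, -0.049]
[60, 2, 0, 9, -0.0]
[60, 2, 0, 9, -0.0]
[60, 2, 0, 9, -0.0]
[[410.38831266 305.39161339]
 [428.21651673 300.21559553]
 [442.55165691 296.05428596]] [[418.54290355 286.99473588]]
[(0.79, [0.3836, 0.2234, 0.0047]), (0.6, [0.57, 0.3788, 0.0027]), (0.57, [0.5421, 0.2425, 0.0346])]
[(0.93, [0.5674, 0.3818, 0.0054]), (0.88, [0.542, 0.2368, 0.0382]), (0.76, [0.3809, 0.2234, -0.0025])]
```

View pics/w4.png

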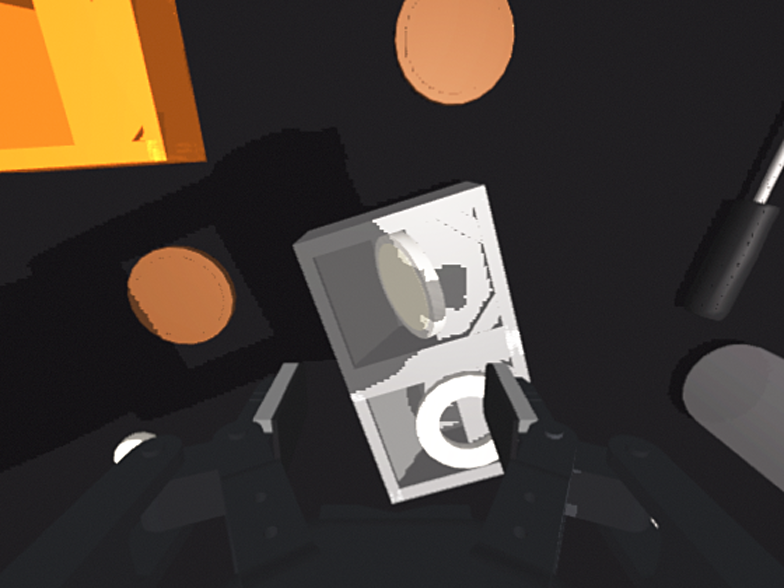

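View pics/s4.png

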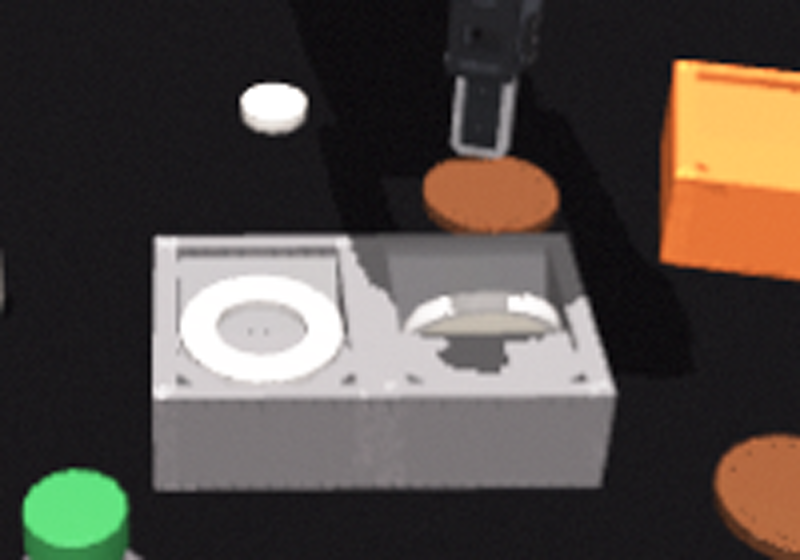

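The disc stays leaning. Its raised rim is near wrist pixel (430,285) and the jaws straddle that line. I'll align first, then descend.

>>> jog_arm --plan '[[[60, 2, -1, 4, -0.1], [60, 2, -1, 6, -0.1], [60, 2, 0, 6, -0.05], [60, 2, 0, 6, 0], [60, 1, 0, 6, 0], [60, 0, 0, 4, 0], [60, 0, 0, 0, 0], [60, 0, 0, 0, 0]]]'

```text
t: 7.75
eef_pos: [0.538, 0.2369, 0.1223]
ee_rot: [0.994, 0.107, 0.014, -0.001]
ft_force: [0.2, 0.2, -0.1]
opening: 0.766
```

```bash
python3 - <<'E'
from h import *
plan(tray(-.010,.048,.100),TY,6,60)
E
```

```text
t 7.75 pos [0.538  0.2369 0.1223] yaw 0.214 d [  1.9   0.8 -22.3] dyaw 0.048 F [ 0.2  0.2 -0.1] op 0.766
[60, 0, 0, 4, -0.048]
[60, 0, 0, 4, -0.0]
[60, 0, 0, 4, -0.0]
[60, 0, 0, 4, -0.0]
[60, 0, 0, 4, -0.0]
[60, 0, 0, 4, -0.0]
```

>>> jog_arm --plan '[[[60, 1, -0.5, 6, -0.04], [60, 1, 0, 9, 0], [60, 0, 0, 9, 0], [60, 0, 0, 9, 0], [60, 0, 0, 7, 0], [60, 0, 0, 4, 0], [60, 0, 0, 0, 0], [60, 0, 0, 0, 0]]]'

```text
t: 8.42
eef_pos: [0.541, 0.2381, 0.0747]
ee_rot: [0.992, 0.123, 0.014, -0.001]
ft_force: [0.4, 0.9, 0.4]
opening: 0.768
```

```bash
python3 - <<'E'
from h import *
plan(tray(-.010,.048,.064),TY,6,60)
d=snap('wrist','w5.png',s=1.4)
snap('scene','s5.png',crop=(230,170,430,310),s=4)
E
```

```text
t 8.42 pos [0.541  0.2381 0.0747] yaw 0.247 d [ -1.1  -0.3 -10.7] dyaw 0.015 F [0.4 0.9 0.4] op 0.768
[60, 0, 0, 2, -0.015]
[60, 0, 0, 2, -0.0]
[60, 0, 0, 2, -0.0]
[60, 0, 0, 2, -0.0]
[60, 0, 0, 2, -0.0]
[60, 0, 0, 2, -0.0]
```

View pics/w5.png

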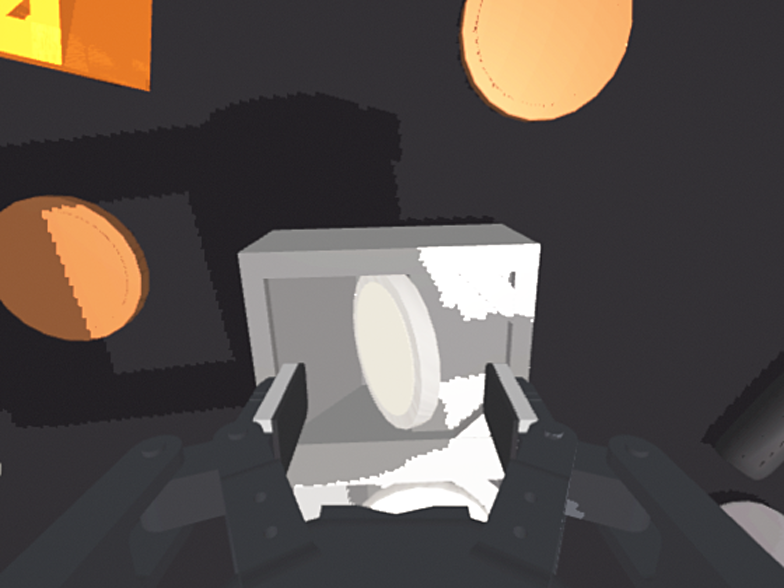

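View pics/s5.png

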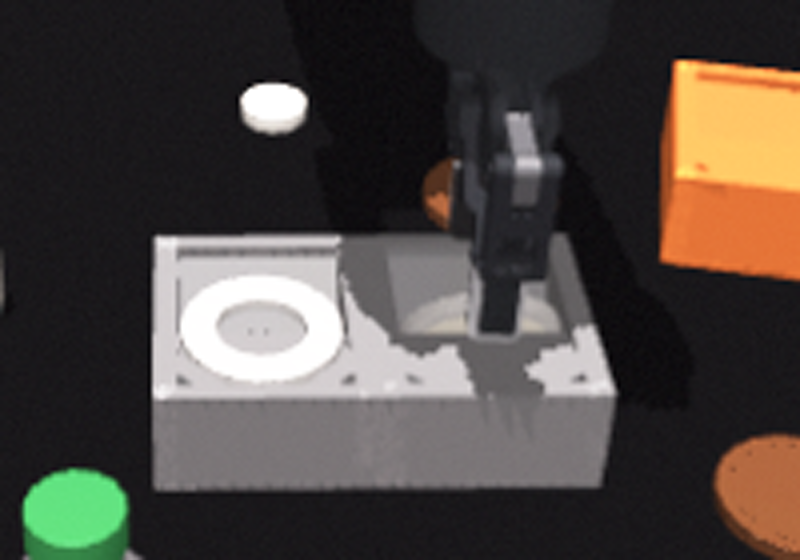

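>>> jog_arm --plan '[[[60, -1, 0, 2, -0.01], [60, -1, 0, 4, 0], [60, 0, 0, 3, 0], [100, 0, 0, 1, 0], [130, 0, 0, 0, 0], [150, 0, 0, 0, 0], [170, 0, 0, 0, 0], [190, 0, 0, 0, 0]]]' --newtons 40

```text
t: 9.18
eef_pos: [0.5399, 0.2379, 0.0654]
ee_rot: [0.992, 0.129, 0.016, -0.001]
ft_force: [0.2, -0.8, 0.3]
opening: 0.257
```

```bash
python3 - <<'E'
from h import *
plan(tray(-.010,.048,.064),TY,1,60)
d=snap('wrist','w6.png',s=1.4)
E
```

```text
t 9.18 pos [0.5399 0.2379 0.0654] yaw 0.258 d [ 0.  -0.1 -1.4] dyaw 0.004 F [ 0.2 -0.8  0.3] op 0.257
[60, 0, 0, 1, -0.004]
```

View pics/w6.png

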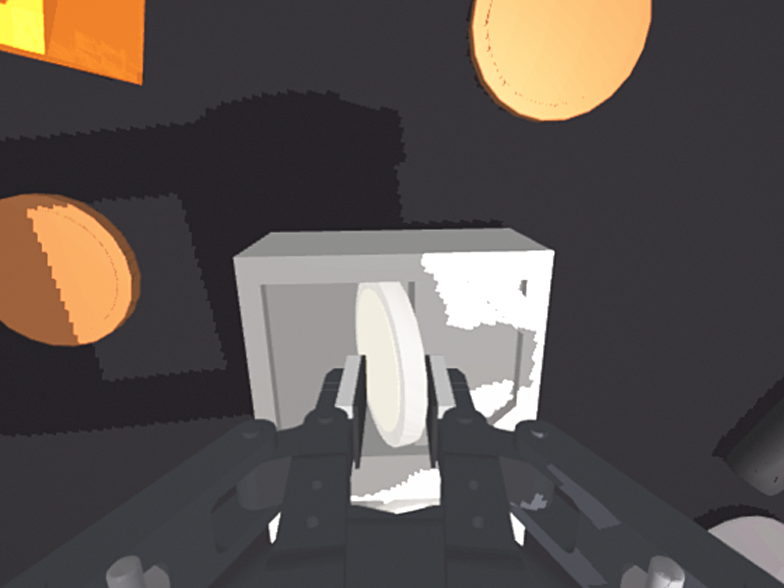

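The jaws have swung the disc towards upright, with its rim at (395,360) between the pads. I'll finish the grip.

>>> jog_arm --plan '[[[205, 0, 0, 0, 0], [215, 0, 0, 0, 0], [225, 0, 0, 0, 0], [235, 0, 0, 0, 0], [245, 0, 0, 0, 0], [250, 0, 0, 0, 0], [250, 0, 0, 0, 0], [250, 0, 0, 0, 0]]]' --newtons 60

```text
t: 9.9
eef_pos: [0.5401, 0.238, 0.0659]
ee_rot: [0.992, 0.129, 0.016, -0.001]
ft_force: [-0.2, -0.0, 0.6]
opening: 0.078
```

```bash
python3 - <<'E'
from h import *
plan(tray(-.010,.048,.064),TY,1,60)
d=snap('wrist','w7.png',s=1.4)
snap('scene','s7.png',crop=(230,170,430,310),s=4)
E
```

```text
t 9.9 pos [0.5401 0.238  0.0659] yaw 0.258 d [-0.2 -0.2 -1.9] dyaw 0.004 F [-0.2 -0.   0.6] op 0.078
[60, 0, 0, 2, -0.004]
```

View pics/w7.png

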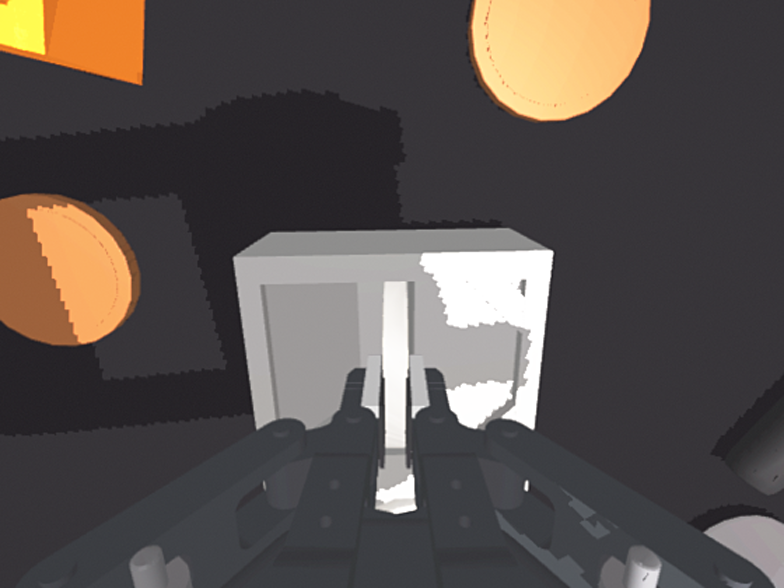

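View pics/s7.png

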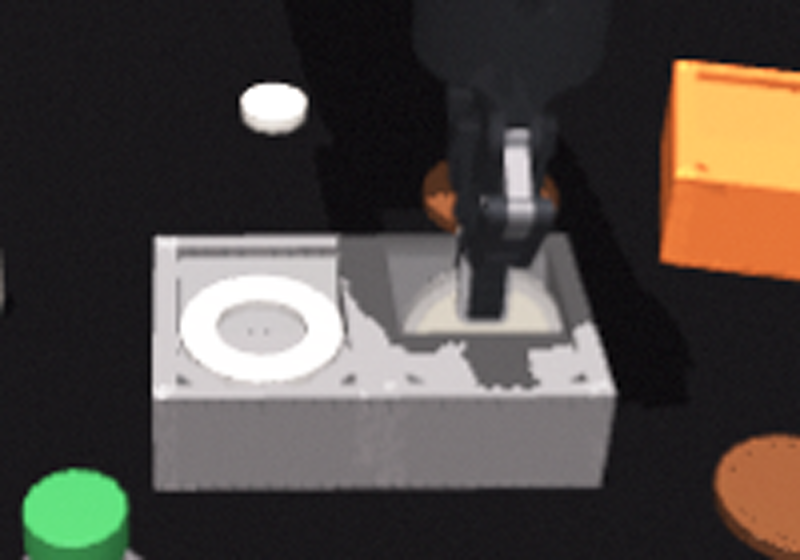

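Gripped. The wrist view shows the rim upright between the pads at (395,360), and the opening of about 6.6 mm fits the 8 mm disc. Now I'll lift.

>>> jog_arm --plan '[[[250, 0, 0, -4, 0], [250, 0, 0, -8, 0], [250, 0, 0, -12, 0], [250, 0, 0, -14, 0], [250, 0, 0, -14, 0], [250, 0, 0, -14, 0], [250, 0, 0, -10, 0], [250, 0, 0, -4, 0]]]'

```text
t: 10.67
eef_pos: [0.5369, 0.2372, 0.1541]
ee_rot: [0.992, 0.129, 0.016, -0.001]
ft_force: [-0.4, 0.1, -0.1]
opening: 0.078
```

```bash
python3 - <<'E'
from h import *
plan([.547,-.174,.16],.046,16,250)
snap('scene','s8.png',crop=(230,130,430,280),s=4)
E
```

```text
t 10.67 pos [0.5369 0.2372 0.1541] yaw 0.258 d [  10.1 -411.2    5.9] dyaw -0.212 F [-0.4  0.1 -0.1] op 0.078
[250, -6, 25, 0, 0.12]
[250, -3, 26, 0, 0.092]
[250, -1, 26, 0, -0.0]
[250, -1, 26, 0, -0.0]
[250, -1, 26, 0, -0.0]
[250, -1, 26, 0, -0.0]
[250, -1, 26, 0, -0.0]
[250, -1, 26, 0, -0.0]
[250, -1, 26, 0, -0.0]
[250, -1, 26, 0, -0.0]
[250, -1, 26, 0, -0.0]
[250, -1, 26, 0, -0.0]
[250, -1, 26, 0, -0.0]
[250, -1, 26, 0, -0.0]
[250, -1, 26, 0, -0.0]
[250, -1, 26, 0, -0.0]
```

View pics/s8.png

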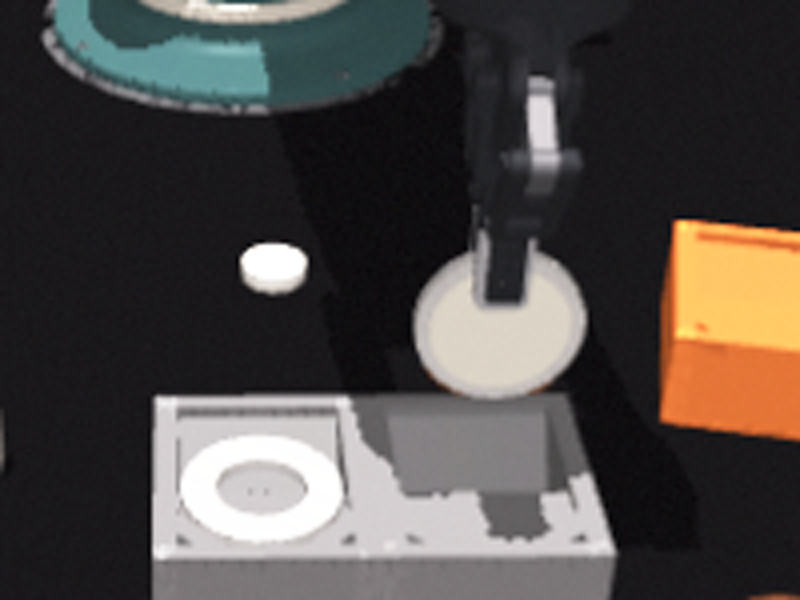

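The disc hangs upright from the jaws at crop pixel (500,323), and the ring is still at (262,490). Now I'll carry it over.

>>> jog_arm --plan '[[[250, -4, 10, 0, 0.05], [250, -3, 18, 0, 0.08], [250, -2, 24, 0, 0.06], [250, -1, 26, 0, 0], [250, -1, 26, 0, 0], [250, -1, 26, 0, 0], [250, -1, 26, 0, 0], [250, -1, 26, 0, 0]]]'

```text
t: 11.38
eef_pos: [0.539, 0.0512, 0.1511]
ee_rot: [0.999, 0.033, 0.015, -0.004]
ft_force: [0.2, 1.7, -1.2]
opening: 0.073
```

```bash
python3 - <<'E'
from h import *
plan([.547,-.174,.16],.046,8,250)
E
```

```text
t 11.38 pos [0.539  0.0512 0.1511] yaw 0.065 d [   8.  -225.2    8.9] dyaw -0.019 F [ 0.2  1.7 -1.2] op 0.073
[250, -1, 28, -1, 0.019]
[250, 0, 28, -1, -0.0]
[250, 0, 28, -1, -0.0]
[250, 0, 28, -1, -0.0]
[250, 0, 28, -1, -0.0]
[250, 0, 28, -1, -0.0]
[250, 0, 28, -1, -0.0]
[250, 0, 28, -1, -0.0]
```

>>> jog_arm --plan '[[[250, 0, 26, -1, 0.01], [250, 0, 26, -1, 0], [250, 0, 26, -1, 0], [250, 0, 26, -1, 0], [250, 0, 26, 0, 0], [250, 0, 22, 0, 0], [250, 0, 16, 0, 0], [250, 0, 8, 0, 0]]]'

```text
t: 12.05
eef_pos: [0.546, -0.1363, 0.1504]
ee_rot: [1.0, 0.026, 0.013, -0.004]
ft_force: [-0.0, -0.3, -1.9]
opening: 0.082
```

>>> jog_arm --plan '[[[250, 0, 2, 0, 0], [250, 0, 0, 0, 0], [250, 0, 0, 0, 0], [250, 0, 0, 0, 0], [250, 0, 0, 0, 0], [250, 0, 0, 0, 0], [250, 0, 0, 0, 0], [250, 0, 0, 0, 0]]]'

```text
t: 12.72
eef_pos: [0.5459, -0.1356, 0.1493]
ee_rot: [1.0, 0.027, 0.012, -0.004]
ft_force: [0.0, -0.2, -0.2]
opening: 0.073
```

```bash
python3 - <<'E'
from h import *
plan([.547,-.174,.11],.046,8,250)
d=snap('wrist','w9.png',s=1.4)
print(d and proj(d,[[.547,-.174,.04],[.536,-.174,.04],[.558,-.174,.04]])*1.4)
d=snap('scene','s9.png',crop=(60,160,200,290),s=5)
s=[.547,-.174,.006]
print((proj(d,[s])-[60,160])*5)
for c in ('scene','wrist'):
  for t in ('disc','slot'): print(c,t,[(r['score'],r['centre']) for r in arm.spot_point(c,t)])
E
```

```text
t 12.72 pos [ 0.5459 -0.1356  0.1493] yaw 0.053 d [  1.1 -38.4 -39.3] dyaw -0.007 F [ 0.  -0.2 -0.2] op 0.073
[250, 0, 5, 5, 0.007]
[250, 0, 5, 5, -0.0]
[250, 0, 5, 5, -0.0]
[250, 0, 5, 5, -0.0]
[250, 0, 5, 5, -0.0]
[250, 0, 5, 5, -0.0]
[250, 0, 5, 5, -0.0]
[250, 0, 5, 5, -0.0]
[[387.9569835  355.6827391 ]
 [370.55204193 355.02396478]
 [405.30635895 356.3422029 ]]
[[403.84136952 365.29764056]]
scene disc [(0.72, [0.5498, -0.1325, 0.1233]), (0.68, [0.567, 0.3809, 0.0038]), (0.57, [0.3822, 0.229, 0.0034])]
scene slot [(0.73, [0.55, -0.1722, 0.0009])]
wrist disc [(0.88, [0.5472, -0.1307, 0.1176])]
wrist slot [(0.88, [0.5523, -0.1754, 0.0076])]
```

View pics/w9.png

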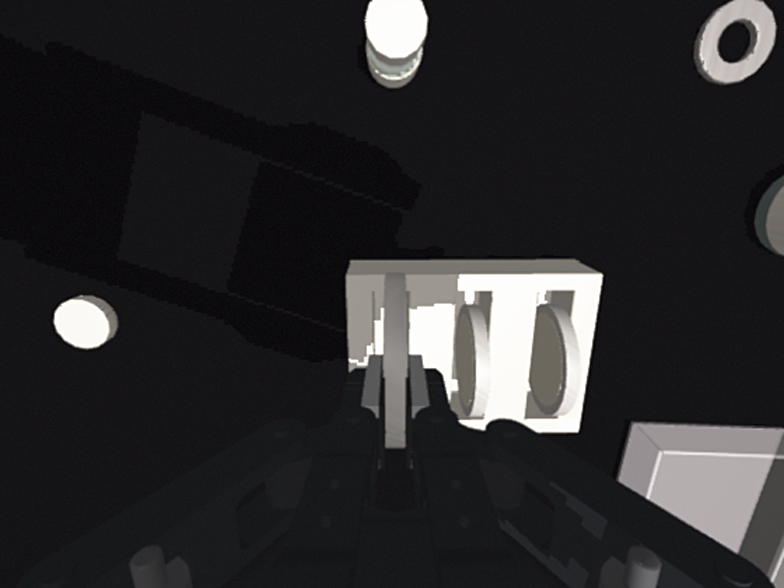

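View pics/s9.png

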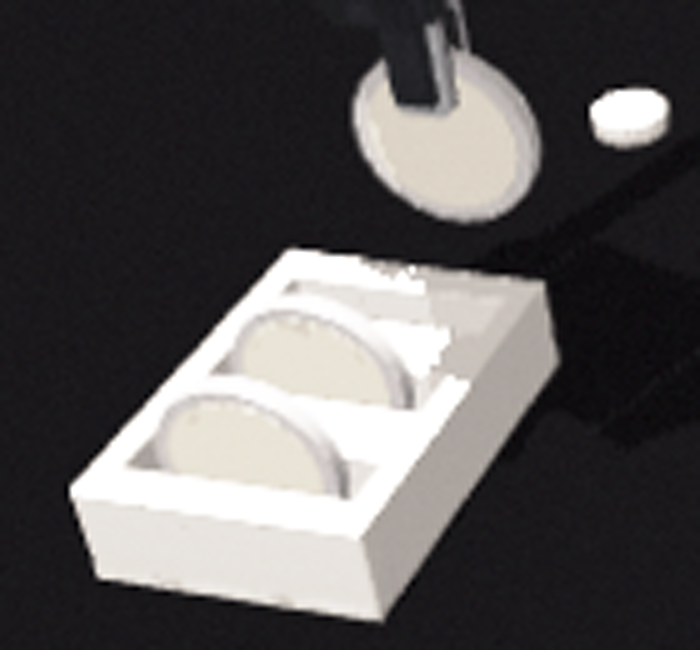

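```bash
python3 - <<'E'
from h import *
s,p,R,y=cur(); print(R[:,2], 'bottom/centre offset', (R@[0,0,.062])*1e3)
plan([.548,-.176,.110],.046,8,250)
E
```

```text
[ 0.023431    0.00945309 -0.99968076] bottom/centre offset [  1.45272193   0.58609147 -61.98020729]
t 13.02 pos [ 0.5458 -0.136   0.1492] yaw 0.053 d [  2.2 -40.  -39.2] dyaw -0.007 F [-0.1 -0.2 -1.2] op 0.076
[250, 0, 5, 5, 0.007]
[250, 0, 5, 5, -0.0]
[250, 0, 5, 5, -0.0]
[250, 0, 5, 5, -0.0]
[250, 0, 5, 5, -0.0]
[250, 0, 5, 5, -0.0]
[250, 0, 5, 5, -0.0]
[250, 0, 5, 5, -0.0]
```

>>> jog_arm --plan '[[[250, 0.5, 4, 0, 0], [250, 0.5, 6, 2, 0], [250, 0, 6, 4, 0], [250, 0, 6, 5, 0], [250, 0, 5, 5, 0], [250, 0, 3, 5, 0], [250, 0, 1, 3, 0], [250, 0, 0, 1, 0]]]'

```text
t: 13.68
eef_pos: [0.5491, -0.1711, 0.1207]
ee_rot: [1.0, 0.026, 0.012, -0.004]
ft_force: [-0.4, -0.1, -1.2]
opening: 0.079
```

```bash
python3 - <<'E'
from h import *
plan([.547,-.176,.069],.046,8,250)
E
```

```text
t 13.68 pos [ 0.5491 -0.1711  0.1207] yaw 0.052 d [ -2.1  -4.9 -51.7] dyaw -0.006 F [-0.4 -0.1 -1.2] op 0.079
[250, 0, 1, 6, 0.006]
[250, 0, 1, 6, -0.0]
[250, 0, 1, 6, -0.0]
[250, 0, 1, 6, -0.0]
[250, 0, 1, 6, -0.0]
[250, 0, 1, 6, -0.0]
[250, 0, 1, 6, -0.0]
[250, 0, 1, 6, -0.0]
```

>>> jog_arm --plan '[[[250, -1, 2, 1, 0], [250, -1, 2, 3, 0], [250, -0.5, 1, 4, 0], [250, 0, 0, 4, 0], [250, 0, 0, 3, 0], [250, 0, 0, 1, 0], [250, 0, 0, 0, 0], [250, 0, 0, 0, 0]]]'

```text
t: 14.35
eef_pos: [0.5469, -0.1759, 0.1024]
ee_rot: [1.0, 0.026, 0.011, -0.005]
ft_force: [-0.2, -0.1, -1.2]
opening: 0.074
```

```bash
python3 - <<'E'
from h import *
plan([.547,-.176,.069],.046,8,250)
d=snap('scene','s10.png',crop=(60,160,200,290),s=5)
E
```

```text
t 14.35 pos [ 0.5469 -0.1759  0.1024] yaw 0.052 d [  0.1  -0.1 -33.4] dyaw -0.006 F [-0.2 -0.1 -1.2] op 0.074
[250, 0, 0, 4, 0.006]
[250, 0, 0, 4, -0.0]
[250, 0, 0, 4, -0.0]
[250, 0, 0, 4, -0.0]
[250, 0, 0, 4, -0.0]
[250, 0, 0, 4, -0.0]
[250, 0, 0, 4, -0.0]
[250, 0, 0, 4, -0.0]
```

View pics/s10.png

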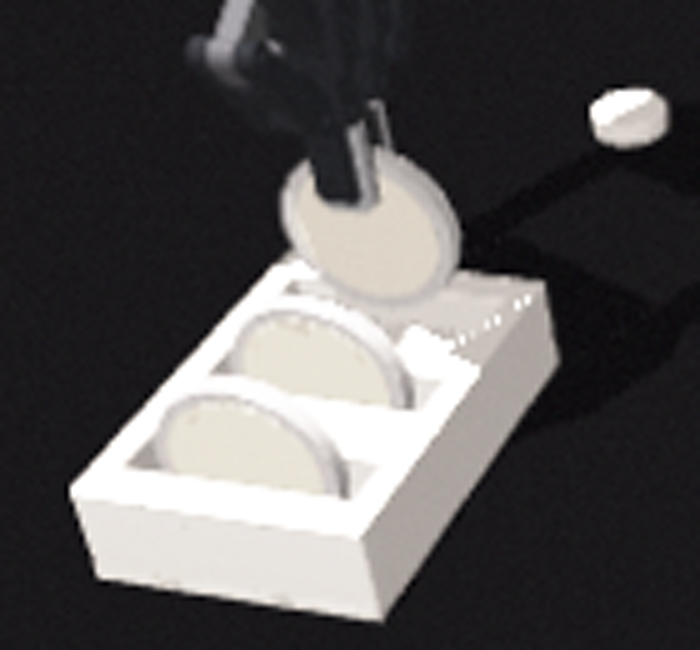

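The disc's lower edge, near (370,303), sits over the empty slot. I'll lower it while watching the force.

>>> jog_arm --plan '[[[250, 0, 0, 2, 0], [250, 0, 0, 4, 0], [250, 0, 0, 4, 0], [250, 0, 0, 4, 0], [250, 0, 0, 3, 0], [250, 0, 0, 2, 0], [250, 0, 0, 0, 0], [250, 0, 0, 0, 0]]]'

```text
t: 15.07
eef_pos: [0.5475, -0.1756, 0.0814]
ee_rot: [1.0, 0.026, 0.011, -0.005]
ft_force: [0.1, 1.1, 0.1]
opening: 0.075
```

```bash
python3 - <<'E'
from h import *
plan([.547,-.176,.069],.046,8,250)
d=snap('scene','s11.png',crop=(60,160,200,290),s=5)
d=snap('wrist','w11.png',s=1.4)
E
```

```text
t 15.07 pos [ 0.5475 -0.1756  0.0814] yaw 0.052 d [ -0.5  -0.4 -12.4] dyaw -0.006 F [0.1 1.1 0.1] op 0.075
[250, 0, 0, 2, 0.006]
[250, 0, 0, 2, -0.0]
[250, 0, 0, 2, -0.0]
[250, 0, 0, 2, -0.0]
[250, 0, 0, 2, -0.0]
[250, 0, 0, 2, -0.0]
[250, 0, 0, 2, -0.0]
[250, 0, 0, 2, -0.0]
```

View pics/s11.png

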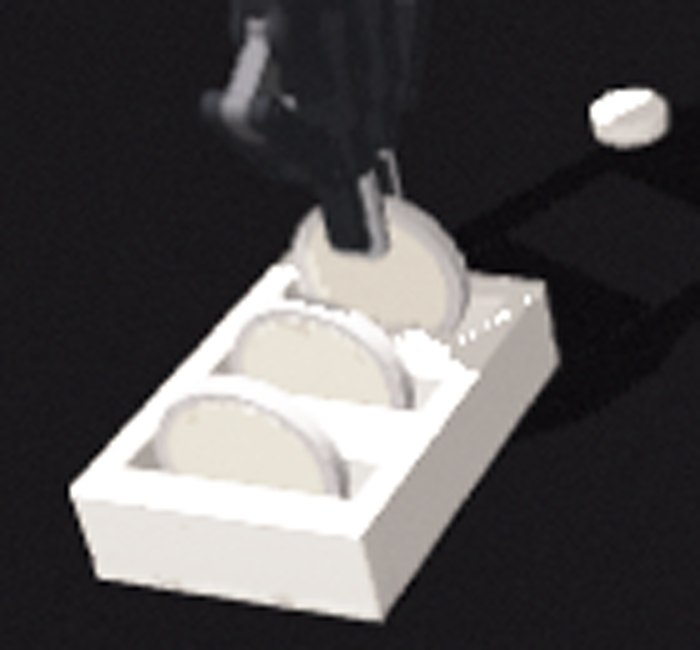

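View pics/w11.png

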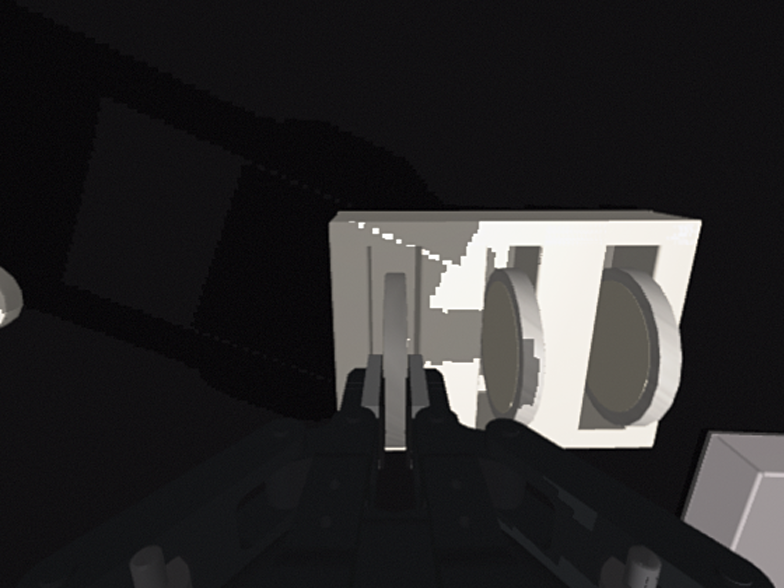

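The disc is inside the slot, with slot edges at 368 and 418 px and the disc at 384–408. I'll lower the last 12 mm.

>>> jog_arm --plan '[[[250, 0, 0, 2, 0], [250, 0, 0, 3, 0], [250, 0, 0, 2.5, 0], [250, 0, 0, 1.5, 0], [250, 0, 0, 1, 0], [250, 0, 0, 0, 0], [250, 0, 0, 0, 0], [250, 0, 0, 0, 0]]]'

```text
t: 15.83
eef_pos: [0.5479, -0.1756, 0.0709]
ee_rot: [1.0, 0.026, 0.012, -0.004]
ft_force: [-0.1, 0.5, -0.8]
opening: 0.076
```

```bash
python3 - <<'E'
from h import *
plan([.547,-.176,.068],.046,8,250)
E
```

```text
t 15.83 pos [ 0.5479 -0.1756  0.0709] yaw 0.052 d [-0.9 -0.4 -2.9] dyaw -0.006 F [-0.1  0.5 -0.8] op 0.076
[250, 0, 0, 0, 0.006]
[250, 0, 0, 0, -0.0]
[250, 0, 0, 0, -0.0]
[250, 0, 0, 0, -0.0]
[250, 0, 0, 0, -0.0]
[250, 0, 0, 0, -0.0]
[250, 0, 0, 0, -0.0]
[250, 0, 0, 0, -0.0]
```

>>> jog_arm --plan '[[[250, 0, 0, 1, 0], [250, 0, 0, 1, 0], [250, 0, 0, 0.5, 0], [250, 0, 0, 0, 0], [225, 0, 0, 0, 0], [215, 0, 0, 0, 0], [205, 0, 0, 0, 0], [195, 0, 0, 0, 0]]]'

```text
t: 16.5
eef_pos: [0.5483, -0.1756, 0.0687]
ee_rot: [1.0, 0.026, 0.012, -0.004]
ft_force: [0.2, 0.8, -0.0]
opening: 0.237
```

>>> jog_arm --plan '[[[185, 0, 0, 0, 0], [175, 0, 0, 0, 0], [170, 0, 0, 0, 0], [170, 0, 0, 0, 0], [170, 0, 0, -3, 0], [170, 0, 0, -5, 0], [170, 0, 0, -5, 0], [170, 0, 0, -5, 0]]]'

```text
t: 17.17
eef_pos: [0.5475, -0.1757, 0.0875]
ee_rot: [1.0, 0.026, 0.012, -0.005]
ft_force: [-0.3, 1.3, 0.3]
opening: 0.331
```

```bash
python3 - <<'E'
from h import *
plan([.547,-.176,.16],.046,8,250)
d=snap('scene','s12.png',crop=(60,160,200,290),s=5)
d=snap('wrist','w12.png',s=1.4)
E
```

```text
t 17.17 pos [ 0.5475 -0.1757  0.0875] yaw 0.052 d [-0.5 -0.3 72.5] dyaw -0.006 F [-0.3  1.3  0.3] op 0.331
[250, 0, 0, -9, 0.006]
[250, 0, 0, -9, -0.0]
[250, 0, 0, -9, -0.0]
[250, 0, 0, -9, -0.0]
[250, 0, 0, -9, -0.0]
[250, 0, 0, -9, -0.0]
[250, 0, 0, -9, -0.0]
[250, 0, 0, -9, -0.0]
```

View pics/s12.png

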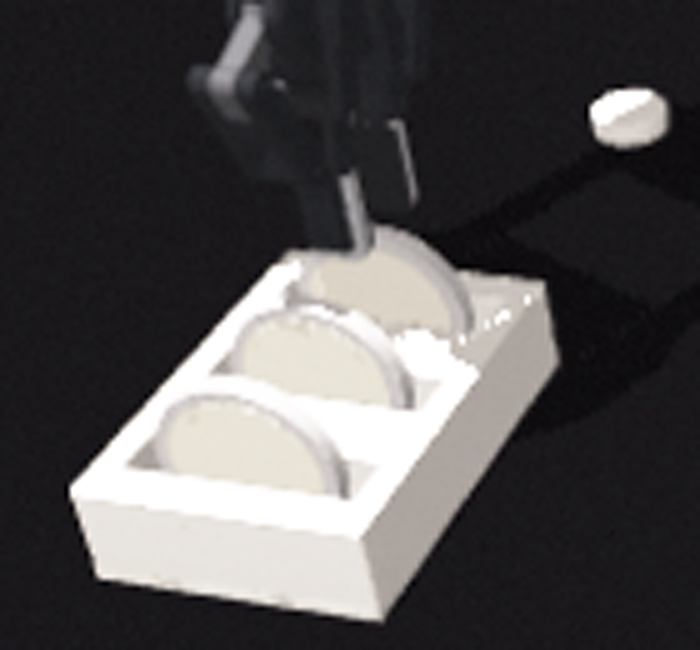

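View pics/w12.png

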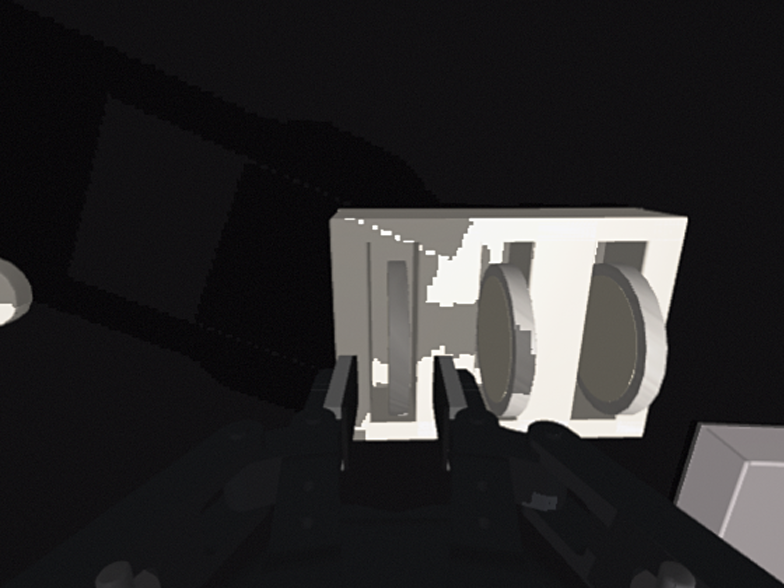

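The disc stands free and upright in the slot at wrist pixel (400,340), and the fingers are clear of it on both sides. I'll rise straight up.

>>> jog_arm --plan '[[[170, 0, 0, -6, 0], [170, 0, 0, -10, 0], [170, 0, 0, -14, 0], [170, 0, 0, -14, 0], [170, 0, 0, -14, 0], [170, 0, 0, -14, 0], [170, 0, 0, -10, 0], [170, 0, 0, -5, 0]]]'

```text
t: 17.93
eef_pos: [0.545, -0.1765, 0.1827]
ee_rot: [1.0, 0.026, 0.012, -0.004]
ft_force: [0.4, -0.3, -0.2]
opening: 0.335
```

>>> jog_arm --plan '[[[170, 0, 0, 0, 0], [170, 0, 0, 0, 0], [170, 0, 0, 0, 0], [170, 0, 0, 0, 0], [170, 0, 0, 0, 0], [170, 0, 0, 0, 0], [170, 0, 0, 0, 0], [170, 0, 0, 0, 0]]]'

```text
t: 18.6
eef_pos: [0.5444, -0.1763, 0.181]
ee_rot: [1.0, 0.026, 0.011, -0.005]
ft_force: [-0.3, -0.5, -0.2]
opening: 0.331
```

```bash
python3 - <<'E'
from h import *
plan([.547,-.176,.16],.046,1,250)
d=snap('scene','s13.png',s=1.4)
print(np.round(proj(d,[[.548,-.174,.041],[.548,-.174,.076]])*1.4))
w=snap('wrist','w13.png',s=1.4)
for c in ('scene','wrist'):
  for t in ('disc','ring','slot'): print(c,t,[(r['score'],np.round(r['centre'],3)) for r in arm.spot_point(c,t)])
E
```

```text
t 18.6 pos [ 0.5444 -0.1763  0.181 ] yaw 0.052 d [  2.6   0.3 -21. ] dyaw -0.006 F [-0.3 -0.5 -0.2] op 0.331
[250, 3, 0, 21, 0.006]
[[192. 307.]
 [187. 286.]]
scene disc [(0.92, array([0.568, 0.38 , 0.004])), (0.81, array([ 0.552, -0.175,  0.044])), (0.64, array([0.385, 0.228, 0.002]))]
scene ring [(0.61, array([0.576, 0.153, 0.045]))]
scene slot [(0.93, array([ 0.546, -0.172,  0.004]))]
wrist disc [(0.88, array([ 0.551, -0.173,  0.04 ]))]
wrist ring []
wrist slot [(0.88, array([ 0.549, -0.179,  0.004]))]
```

View pics/s13.png

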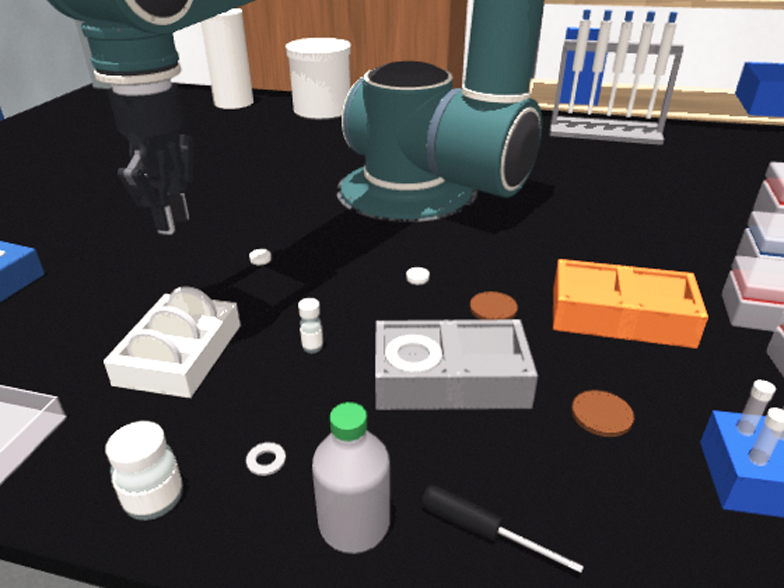

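View pics/w13.png

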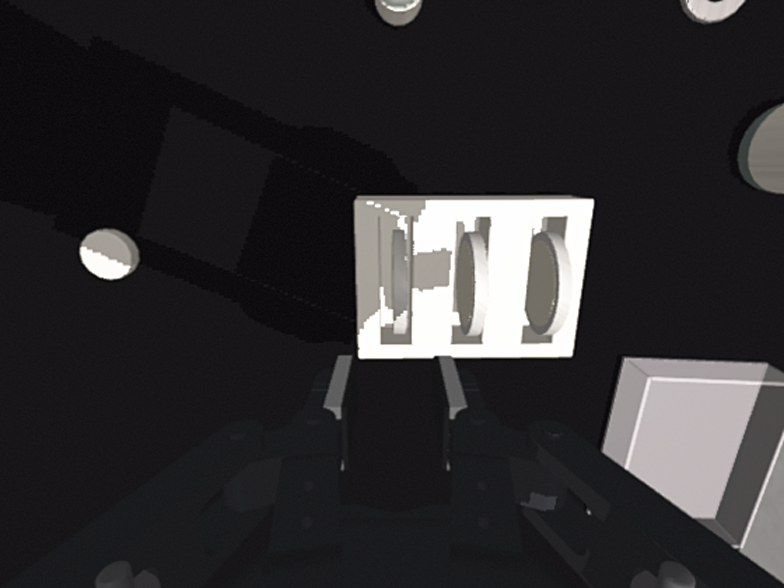

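The disc stands in the front slot at scene pixel (190,303). The ring lies in its pocket at (413,352) and the arm is clear. I'll hand the job in.

```bash
python3 -c "
from plant import arm
print(arm.close_job())"
```

```text
the job is handed in; nothing more can be done
None
```

The disc now stands on edge in the rack's empty front slot, and I handed the job in at about 18.7 s. I pressed it at tray x ≈ -24 so it tipped, gripped the raised edge as it swung upright, carried it over and lowered it. I then opened the jaws part-way and rose clear.

**Disc:** the last pictures show it upright and released. Its centre came out at about (0.551, -0.174, 0.042), within about 5 mm of the slot's middle.

**Ring:** it lies flat in its pocket at (0.576, 0.153), where it was at the start.

**Robot:** the gripper is about 0.1 m above the rack, and the wrist force reads near zero.

**Discrepancies:**
- The slot estimates differed by 2–6 mm between cameras.
- The moves overshot somewhat, and I corrected that along the way.
- The tool stayed tilted about 1.5 degrees, and I allowed for that when placing the disc.

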